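# Hang a rinsed beaker on the drip arm and draw the arm out to the rider

## Robot

A 6-joint arm with a two-finger parallel gripper is mounted at the origin on a cart in front of the work surface, level with it; the furniture and walls round the work are solid. World frame = base frame: x ahead of the robot, y to its left, z up, the work surface at z = 0. Lengths are in m, angles in rad, forces in N, time in s.
With the tool pointing down it reaches from about 0.35 to 0.85 m from the base axis. Payload 8.1 kg.
Tool frame: the origin (TCP) lies at the very end of the fingers, on their centre line; the grasp point (between the pads) lies 19 mm behind it; z points along the fingers, y is the line along which they close (so a half turn about z gives the same grasp; the last joint's range is limited). The gripper opens to 93 mm and grips with 3 to 60 N. Pads are 15 mm wide; open, the fingers measure 128 mm over their backs; the gripper's body (75 mm by 188 mm) begins 65 mm behind the grasp point.
Start: joints at [1.109, 0.13, 1.488, -0, 1.523, -0.085], TCP at [0.221, 0.558, 0.219] pointing down, gripper open.
Joint ranges: [-2.96, 2.96], [-0.89, 2.26], [0.02, 2.5], [-1.34, 4.48], [0, 2.73], [-2.66, 2.66]. Speed limits (rad/s): [2.39, 2.39, 2.79, 3.14, 3.14, 3.14].

## Interface

Orientations are given as a rotation vector (axis times angle).
In Python, from plant import read_state, eyes, workorder gives the robot as it stands. The module is installed in compiled form; this text tells all that it offers.
- The arm moves only by the tool play_rows, never from a script. Its argument "targets" is one flat list of numbers, 4 for each row, row after row: the shift along the tool's x, y, z in cm, then the turn about the tool's z in degrees. In form: [dx, dy, dz, roll, dx, dy, dz, roll, ...]. A call has 1 to 8 rows; each row is the pose to reach, as a shift and turn from the pose commanded when the call began, along the tool's axes at that moment; what a row does not reach only later rows make up. A row lasts 1/12 s, in which the tool goes at most 41.7 mm and 7.16 degrees, less where a joint would pass 70% of its speed; a pose out of reach is approached as far as the arm can. A call with a gripper value outside its range is refused whole. "grip" is the finger opening in cm, from 0 to 9.3, set as the call begins (left out, the last holds). The fingers move at their own pace and stop on an object; "grip_force" is the grip in N (left out, the last holds). Time passes only in rows, so rows that repeat a pose let the fingers close. It gives the time, the measured TCP pose, the force, the opening and the grip force at its end, in the units of the state.
- read_state(): the state, without advancing time (a new reading comes with each control period).
- eyes.read_camera(name): name is "side" or "top" or "wrist"; returns a dict with "image" (480x640x3 uint8, red, green, blue), "vfov" (degrees; the focal length in pixels is half the picture's height over the tangent of half this angle, whatever the lens; pixels are square), "cx", "cy" (the principal point, pixels), "k1" (the pictures are not rectified: a ray, as slopes to the right and down, at radius r is drawn at 1 + k1 r^2 times it, then the intrinsics apply), "cam_to_world" (4x4, takes a point from camera to world coordinates); the wrist camera has in their place "T_tool_cam" (4x4, takes a point from camera to tool coordinates, whose origin is the TCP and whose axes are the flange's). Camera axes: x right, y up, looking along -z (the intrinsics and any distortion apply to the point x, -y, -z); pixel columns grow to the right and rows downward; lengths in m; the calibration is good to about 2 mm. A picture is of the moment at which its call begins: read the wrist's pose just before it. There is no depth.
- workorder.close_job(): hands the job in; it is judged then, once.
The state is a dict: "t": time; "q": joint angles; "dq": joint speeds; "joint_torque": joint torques, N m; "tool_pos": TCP position; "orientation": TCP orientation; "force": force on the tool from outside, world axes, zero at the start; "wrist_torque": the same for the moment, N m; "opening": finger opening in m; "gripper_force": force on a finger pad.
Only numpy, scipy, OpenCV 4.12 (cv2) and the standard library are available. Lean on these libraries where they do the work, as an engineer would, in place of code of your own. Each camera call takes 0.05 s, during which the arm holds its last target. There are 200 camera calls.

## Task

Take the rinsed beaker out of the sloping wire rack, set it fully upside down over the peg of the drip arm so that its rim sits on the disc, and let go of it. Then push the lock button on the housing right in to release the telescoping arm, and only then pull the arm out by its upright knob until its pointer blade is level with the rider's blade on the scale. A spring draws the arm back, so finish while still gripping the knob, with the arm held still at the rider; do not knock over or shift the bottles and the funnel that stand behind.

Things in the scene. Friction and masses are not known exactly. Their poses are not given: they have to be found in the camera images.
- beaker_center (a point): Centre of the loose clear glass beaker (72 mm high, outer wall 52 mm across, rim 57 mm and 64 mm over the spout, 40 mm clear inside, about 50 g), on its axis, 36 mm from rim and base. z points from base to mouth; y (towards the spout) is level in the rack: grip across the walls along y. It lies mouth low, z 50 degrees below level towards the rack's -x; 40 degrees more about y turns it upside down.
- wire_rack: Fixed sloping wire rack of steel rods on a white 130 x 85 mm base plate; origin at the underside, x towards its high side, z up. Two rods under the beaker, 14 mm to each side of its axis, and a 68 mm cross rod below its mouth carry it; its sides at half height are free for fingers. The beaker's centre lies about 64 mm above the rack's origin.
- drip_stand: Fixed stand of the drip arm: steel tray 84 x 470 x 10 mm, a grey housing (42 mm wide, 160 mm long, top 62 mm high) at one end, and an aluminium scale strip, graduated every 10 mm, along its robot side (-x), top 30 mm high. Origin on the worktop under the housing's mouth; z up; y is the way the arm pulls out (the robot's left, within 0.2 rad); the housing lies on -y.
- drip_arm (a joint): How far the arm is pulled out of the housing, m: 0 = pushed in (as it starts), grows along the stand's +y, end stop at 0.16. A pin inside the housing stops it at about 0.001 until the lock button is pushed in. A spring draws it back with 1.8 N at 0 and 3.5 N at 0.14.
- peg_foot (a point): Foot of the upright drying peg on the arm: centre of the top face of a steel disc 68 mm across, 59 mm above the worktop; z up; moves with the arm. The white plastic peg is 26 mm thick and 50 mm tall, tapering over its upper 14 mm. With the beaker's rim flat on the disc the beaker's centre is 36 mm above this point.
- button_top (a point): Centre of the top of the lock button: a round steel push button 24 mm across on top of the housing, 76.5 mm above the worktop as it starts; moves down with the button; pushed fully in it still stands 3 mm above its steel collar.
- lock_button (a joint): How far the lock button is pushed in, m: 0 = out (locked, as it starts), 0.009 = fully in (the arm is free). It moves straight down against about 4 N of friction and stays where it is left.
- knob_center (a point): Centre of the grip of the upright pull knob on the arm: a black round knob 22 mm across, its grip 36 mm tall from 67 to 103 mm above the worktop (this point at 85 mm), 100 mm beyond the peg on the stand's +y side; moves with the arm.
- pull_knob: The pull knob itself, which can swivel stiffly about its upright axis; origin at its underside on the arm's top face, 32 mm below knob_center; z up.
- pointer_tip (a point): Tip of the thin dark pointer blade (1.6 mm wide) fixed to the arm between peg and knob, just above the scale strip and pointing to the robot side; moves with the arm.
- rider_tip (a point): Tip of the thin blade (1.6 mm wide) of the rider, a dark steel clip 12 mm wide fixed on the robot side of the scale strip; the blade points at the pointer's track. Its axes are those of the stand. The arm is right when pointer_tip and rider_tip have the same y in the stand's frame: 70 to 130 mm of pull from the start.
- beaker: The same glass beaker; origin at the centre of its base's underside, z to its mouth.
- amber_bottle: Bystander, loose: brown reagent bottle, 68 mm across, 139 mm tall, upright behind the stand; origin at its underside.
- small_bottle: Bystander, loose: small bottle, 41 mm across, 90 mm tall, upright behind the rack; origin at its underside.
- the_funnel: Bystander, loose: clear funnel, 70 mm across, 85 mm tall, standing mouth down behind the stand; origin at its underside.
Mind the look-alikes: they are no part of the job. Leave any red look-alike of the beaker alone.

How it is judged:
By the outcome, as a careful person would: the job done as asked, in the order asked, and still so for the second after the job is handed in, while the arm keeps its last pose, push and grip.
It also fails if it takes over 64 s, if anything falls off the work surface, if the arm or the gripper's body presses on something with over 40 N, if the wrist force passes 120 N, or if a joint passes its speed limit or range.

## Working session

There is one attempt and no reset: what is moved stays moved. The work goes in short steps, Python scripts to look and compute and a tool call to move; the robot and the scene stay as the last step left them, time stands still between calls to the robot, and variables do not carry over. Pictures are saved under pics/ and viewed, at most 10 in all, crops included, and the job is handed in when it is done.

Besides the shell and the picture viewer there is one more tool, called after "Request:" as name(argument=value, ...) on one line, values as JSON. play_rows: Moves the arm, as the interface text tells. Its arguments: {"type":"object","properties":{"targets":{"type":"array"},"grip":{"type":"number"},"grip_force":{"type":"number"}},"required":["targets"]}

```bash
mkdir -p pics; cat > h.py <<'E'
import numpy as np, cv2
from scipy.spatial.transform import Rotation as R
from plant import read_state, eyes, workorder
def pose():
    s=read_state(); T=np.eye(4); T[:3,:3]=R.from_rotvec(s['orientation']).as_matrix(); T[:3,3]=s['tool_pos']; return T
def cam(n):
    T=pose(); c=eyes.read_camera(n)
    c['M']=T@np.array(c['T_tool_cam']) if n=='wrist' else np.array(c['cam_to_world'])
    c['f']=240/np.tan(np.radians(c['vfov'])/2); return c
def ray(c,u,v):
    d=np.array([u-c['cx'],v-c['cy']])/c['f']; k=c['k1']; s=d.copy()
    for _ in range(30): s=d/(1+k*(s@s))
    r=c['M'][:3,:3]@np.array([s[0],-s[1],-1]); return c['M'][:3,3],r
def onz(c,u,v,z):
    o,r=ray(c,u,v); return o+r*(z-o[2])/r[2]
def tri(*L):
    A=np.zeros((3,3));b=np.zeros(3)
    for c,u,v in L:
        o,r=ray(c,u,v); r=r/np.linalg.norm(r); P=np.eye(3)-np.outer(r,r); A+=P;b+=P@o
    return np.linalg.solve(A,b)
def proj(c,p):
    q=np.linalg.inv(c['M'])@np.r_[p,1]; s=np.array([q[0],-q[1]])/-q[2]; s=s*(1+c['k1']*(s@s)); return s*c['f']+[c['cx'],c['cy']]
def save(c,n): cv2.imwrite('pics/'+n+'.png',cv2.cvtColor(c['image'],cv2.COLOR_RGB2BGR))
E
python3 - <<'E'
from h import *
print(read_state())
for n in ['side','top']:
    c=cam(n); save(c,n+'0'); print(n,c['f'],c['k1'],c['M'].round(3).tolist())
E
```

```text
{'t': 0.0, 'q': array([ 1.10860383e+00,  1.31150719e-01,  1.48929228e+00,  3.48880166e-06,
        1.52302456e+00, -8.53805332e-02]), 'dq': array([ 0.00090692, -0.00062518, -0.00066394,  0.00200595,  0.00136121,
        0.00103757]), 'joint_torque': array([ 6.10872503e-04, -5.59852731e+01, -4.91755557e+01,  7.68982340e-02,
        3.62315343e-02, -2.01421444e-04]), 'tool_pos': array([0.22047935, 0.55739141, 0.21758658]), 'orientation': array([-5.88303771e-01, -3.08549657e+00,  2.83344809e-03]), 'force': array([ 0.47076172, -0.60609034, -0.31361497]), 'wrist_torque': array([-0.00049005, -0.00493831,  0.03390405]), 'gripper_force': 0.0, 'opening': 0.09301755132767103}
side 595.9636167897003 -0.15329449042196183 [[0.981, 0.11, -0.158, 0.281], [-0.193, 0.532, -0.825, -1.392], [-0.007, 0.84, 0.543, 0.985], [0.0, 0.0, 0.0, 1.0]]
top 538.5057464115248 -0.14237888910127675 [[-0.021, 0.997, -0.069, 0.472], [-1.0, -0.02, 0.006, -0.046], [0.004, 0.069, 0.998, 1.356], [0.0, 0.0, 0.0, 1.0]]
```

View pics/top0.png

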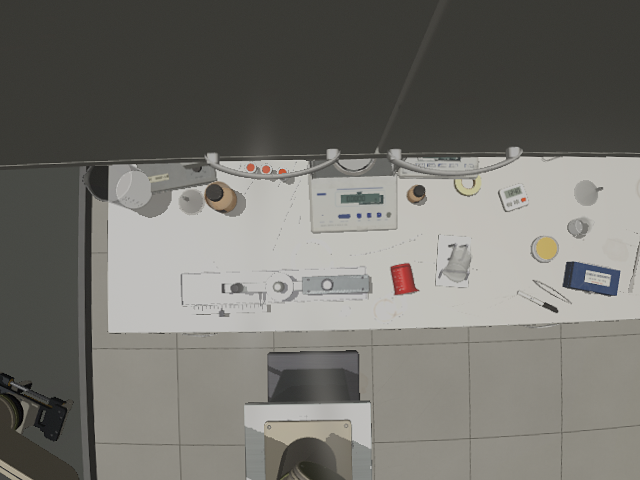

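View pics/side0.png

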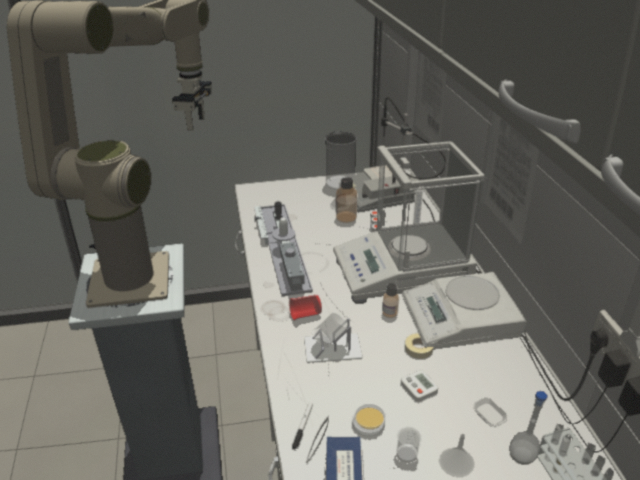

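The top view shows the housing near (335,284), button (327,284), peg (281,287), knob (236,288), rider (223,312) and the beaker rack (455,262). The red look-alike is at (403,279). The side view shows the rack at (335,340). I'll zoom in on both.

```bash
python3 - <<'E'
import cv2,numpy as np
t=cv2.imread('pics/top0.png'); s=cv2.imread('pics/side0.png')
a=cv2.resize(t[225:325,170:490],None,fx=2.5,fy=2.5,interpolation=cv2.INTER_CUBIC)
b=cv2.resize(s[185:300,235:335],None,fx=3,fy=3,interpolation=cv2.INTER_CUBIC)
d=cv2.resize(s[290:375,285:405],None,fx=4,fy=4,interpolation=cv2.INTER_CUBIC)
o=np.zeros((600,800,3),np.uint8); o[:250]=a; o[252:252+345,:300]=b; o[252:252+340,310:310+480]=d
cv2.imwrite('pics/z0.png',o)
E
```

```text
(no output)
```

View pics/z0.png

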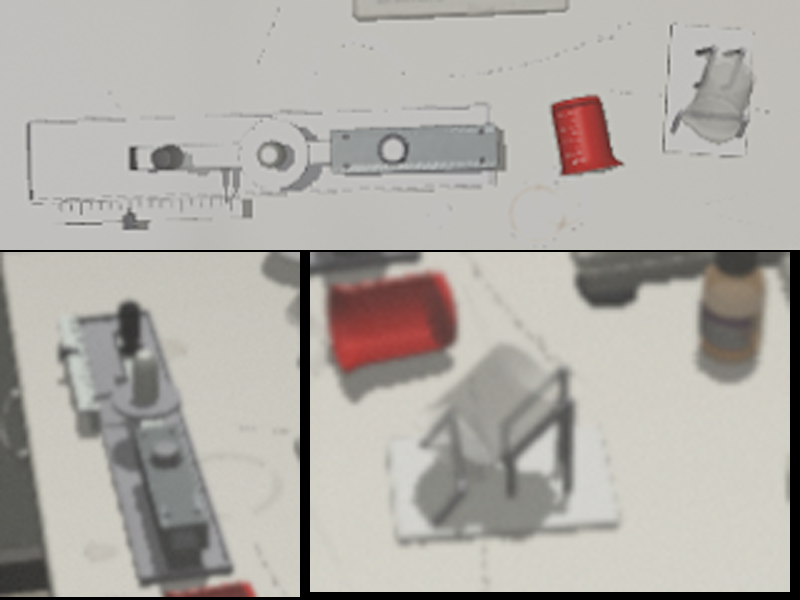

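The crops show the beaker mouth low towards the robot (-x), with the rack plate corners at zoom (671,25), (752,33), (747,156) and (664,151). In the top crop the button is at (393,149), the peg top at (268,154), the knob top at (165,157), the pointer tip near (231,198) and the rider blade near (129,210).

```bash
python3 - <<'E'
from h import *
c=cam('top'); s=cam('side')
f=lambda u,v:(170+u/2.5,225+v/2.5)
def P(n,u,v,z): print(n,onz(c,*f(u,v),z).round(4))
for p in [(671,25),(752,31),(747,156),(664,151)]: P('plate',*p,.004)
P('button',393,149,.0765);P('disc',273,155,.059);P('pegtop',268,154,.109);P('knobtop',163,157,.103)
for p in [(331,131),(497,124),(331,172),(499,170)]: P('housing',*p,.062)
P('pointer',231,200,.031);P('rider',129,208,.031)
g=lambda u,v:(235+u/3,185+(v-252)/3)
for n,(u,v),z in [('button',(167,452),.0765),('pegtop',(145,352),.109),('disc',(144,398),.059),('knobtop',(128,306),.103)]: print('side',n,onz(s,*g(u,v),z).round(4))
E
```

```text
plate [ 0.5654 -0.3412  0.004 ]
plate [ 0.5576 -0.4248  0.004 ]
plate [ 0.4308 -0.4151  0.004 ]
plate [ 0.4382 -0.3299  0.004 ]
button [ 0.448  -0.056   0.0765]
disc [0.4442 0.0593 0.059 ]
pegtop [0.4462 0.0599 0.109 ]
knobtop [0.4451 0.1585 0.103 ]
housing [0.4661 0.003  0.062 ]
housing [ 0.4695 -0.1566  0.062 ]
housing [0.4269 0.0037 0.062 ]
housing [ 0.4253 -0.1574  0.062 ]
pointer [0.4002 0.1037 0.031 ]
rider [0.3939 0.2047 0.031 ]
side button [ 0.4522 -0.0694  0.0765]
side pegtop [0.4511 0.054  0.109 ]
side disc [0.4477 0.0518 0.059 ]
side knobtop [0.4481 0.1554 0.103 ]
```

```bash
cat >> h.py <<'E'
def go(p,az=None):
    T=pose(); d=T[:3,:3].T@(np.array(p)-T[:3,3])*100
    a=np.degrees(np.arctan2(T[1,1],T[0,1]))
    print('shift cm',d.round(2),'roll',None if az is None else round((a-az+90)%180-90,2),'pos',T[:3,3].round(4),'az',a.round(2),'z',T[:3,2].round(4))
E
python3 -c "
from h import *
go([.5,-.38,.25],85.2)"
```

```text
shift cm [-60.48 -76.91  -3.12] roll -16.79 pos [0.2206 0.5576 0.218 ] az 68.41 z [-5.e-04 -1.e-03 -1.e+00]
```

Request:
play_rows(targets=[-60.5,-76.9,-3.1,-16.8,-60.5,-76.9,-3.1,-16.8,-60.5,-76.9,-3.1,-16.8,-60.5,-76.9,-3.1,-16.8,-60.5,-76.9,-3.1,-16.8,-60.5,-76.9,-3.1,-16.8,-60.5,-76.9,-3.1,-16.8,-60.5,-76.9,-3.1,-16.8], grip=9.3, grip_force=5)

```text
t: 0.87
tool_pos: [0.3159, 0.2369, 0.2292]
orientation: [0.13, 3.138, 0.0]
force: [1.4, 0.3, 1.1]
opening: 0.0927
gripper_force: 0.0
```

```bash
python3 -c "
from h import *
go([.5,-.38,.25],85.2)"
```

```text
shift cm [-23.46 -59.95  -2.09] roll 0.05 pos [0.3159 0.2369 0.2292] az 85.25 z [ 5.e-04  2.e-04 -1.e+00]
```

Request:
play_rows(targets=[-23.5,-60,-2,0,-23.5,-60,-2,0,-23.5,-60,-2,0,-23.5,-60,-2,0,-23.5,-60,-2,0,-23.5,-60,-2,0,-23.5,-60,-2,0,-23.5,-60,-2,0])

```text
t: 1.53
tool_pos: [0.4112, -0.0829, 0.2397]
orientation: [0.132, 3.138, -0.0]
force: [0.3, 0.8, 0.2]
opening: 0.0932
gripper_force: 0.0
```

```bash
python3 -c "
from h import *
go([.5,-.38,.25],85.2)"
```

```text
shift cm [-11.35 -28.86  -1.01] roll -0.01 pos [ 0.4112 -0.0829  0.2397] az 85.19 z [ 9.e-04 -2.e-04 -1.e+00]
```

Request:
play_rows(targets=[-11.3,-28.9,-1,0,-11.3,-28.9,-1,0,-11.3,-28.9,-1,0,-11.3,-28.9,-1,0,-11.3,-28.9,-1,0,-11.3,-28.9,-1,0,-11.3,-28.9,-1,0,-11.3,-28.9,-1,0])

```text
t: 2.2
tool_pos: [0.4995, -0.3824, 0.2484]
orientation: [-0.135, -3.138, 0.001]
force: [1.3, -0.3, -0.3]
opening: 0.093
gripper_force: 0.0
```

```bash
python3 -c "
from h import *
go([.5,-.38,.25],85.2)
c=cam('wrist'); save(c,'w1'); print(c['M'].round(3).tolist(),proj(c,[.498,-.378,.064]))
for z in(.0,.064): print(proj(c,[.498-.1*0,-.378,z]))"
```

```text
shift cm [-0.03  0.24 -0.16] roll -0.13 pos [ 0.4995 -0.3824  0.2484] az 85.07 z [-7.e-04 -6.e-04 -1.e+00]
[[0.086, -0.95, -0.299, 0.416], [0.996, 0.082, 0.026, -0.374], [0.0, -0.3, 0.954, 0.414], [0.0, 0.0, 0.0, 1.0]] [319.39165222 209.8598688 ]
[318.87409778 196.86473379]
[319.39165222 209.8598688 ]
```

View pics/w1.png

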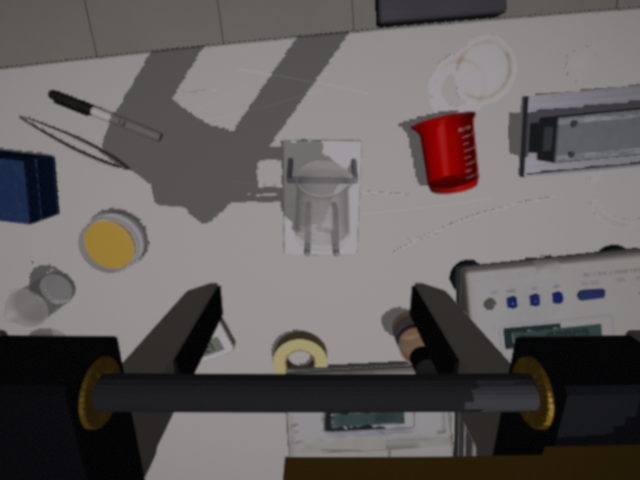

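The wrist view shows the rack centred near (321,198), with plate corners (283,141), (361,140), (357,255) and (284,254). The rods are at u=307 and 337, and the mouth and cross rod are at v≈180.

```bash
python3 - <<'E'
from h import *
c=cam('wrist')
P=np.array([onz(c,u,v,.005) for u,v in [(283,141),(361,140),(357,255),(284,254)]]); print(P.round(4), P.mean(0))
for u in (307,337): print(onz(c,u,245,.04),onz(c,u,215,.06))
print('rodends',onz(c,290,178,.035),onz(c,357,180,.035))
im=cv2.resize(c['image'][130:265,260:385],None,fx=4,fy=4,interpolation=cv2.INTER_CUBIC)
cl=cv2.createCLAHE(3,(4,4)); g=cl.apply(cv2.cvtColor(im,cv2.COLOR_RGB2GRAY)); cv2.imwrite('pics/w1z.png',g)
yaw=np.arctan2(*(( (P[3]+P[2])-(P[0]+P[1]))[[1,0]])); print('yaw',yaw)
E
```

```text
[[ 0.4335 -0.4122  0.005 ]
 [ 0.4397 -0.3295  0.005 ]
 [ 0.5691 -0.3408  0.005 ]
 [ 0.5605 -0.4254  0.005 ]] [ 0.50067738 -0.37696475  0.005     ]
[ 0.54015876 -0.3957687   0.04      ] [ 0.5028226  -0.39179063  0.06      ]
[ 0.54290201 -0.36420904  0.04      ] [ 0.50535375 -0.36266118  0.06      ]
rodends [ 0.46906384 -0.40649107  0.035     ] [ 0.47696128 -0.33897387  0.035     ]
yaw -0.09523398873341488
```

View pics/w1z.png

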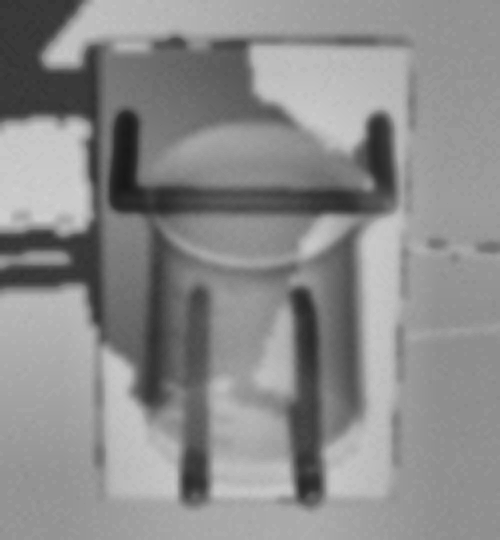

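The crop shows the mouth ellipse centred near (257,194) and the base ellipse near (256,427), so the beaker axis sits at u≈324 in the full picture.

```bash
python3 - <<'E'
from h import *
c=cam('wrist')
f=lambda u,v:(260+u/4,130+v/4)
m=onz(c,*f(257,194),.0364); b=onz(c,*f(256,427),.0916)
print(m,b,(m+b)/2, m-b)
print('walls',onz(c,*f(150,320),.07),onz(c,*f(362,320),.07))
E
```

```text
[ 0.47213551 -0.36919565  0.0364    ] [ 0.51631795 -0.3741988   0.0916    ] [ 0.49422673 -0.37169723  0.064     ] [-0.04418245  0.00500315 -0.0552    ]
walls [ 0.49454578 -0.39705575  0.07      ] [ 0.49886554 -0.34724592  0.07      ]
```

```bash
python3 -c "
from h import *
go([.507,-.373,.060],84.8)"
```

```text
shift cm [-0.75  0.67 18.84] roll 0.3 pos [ 0.4992 -0.3792  0.2484] az 85.1 z [-0.0013  0.0012 -1.    ]
```

Request:
play_rows(targets=[-0.7,0.7,4,0,-0.7,0.7,8,0,-0.7,0.7,12,0,-0.7,0.7,15,0,-0.7,0.7,17,0,-0.7,0.7,18.4,0,-0.7,0.7,18.9,0,-0.7,0.7,18.9,0])

```text
t: 3.02
tool_pos: [0.5068, -0.3706, 0.0598]
orientation: [-0.13, -3.138, -0.002]
force: [-0.1, 0.6, 0.4]
opening: 0.093
gripper_force: 0.0
```

Request:
play_rows(targets=[0,0,0,0,0,0,0,0,0,0,0,0,0,0,0,0,0,0,0,0,0,0,0,0], grip=4.8, grip_force=3)

```text
t: 3.52
tool_pos: [0.5075, -0.3726, 0.0614]
orientation: [0.131, 3.138, -0.003]
force: [-1.6, -6.2, 3.4]
opening: 0.0591
gripper_force: 3.0
```

```bash
python3 -c "
from h import *
go([.507,-.373,.060],84.8);s=read_state();print(s['opening'],s['gripper_force'],s['force'])
c=cam('side');cv2.imwrite('pics/s2.png',cv2.resize(c['image'][250:390,260:430,::-1],None,fx=4,fy=4,interpolation=2))"
```

```text
shift cm [ 0.04 -0.04  0.14] roll 0.41 pos [ 0.5075 -0.3726  0.0614] az 85.21 z [ 9.0e-04 -1.8e-03 -1.0e+00]
0.0590650971931036 3.0095138119213516 [-1.6120524  -6.22303576  3.39825529]
```

View pics/s2.png

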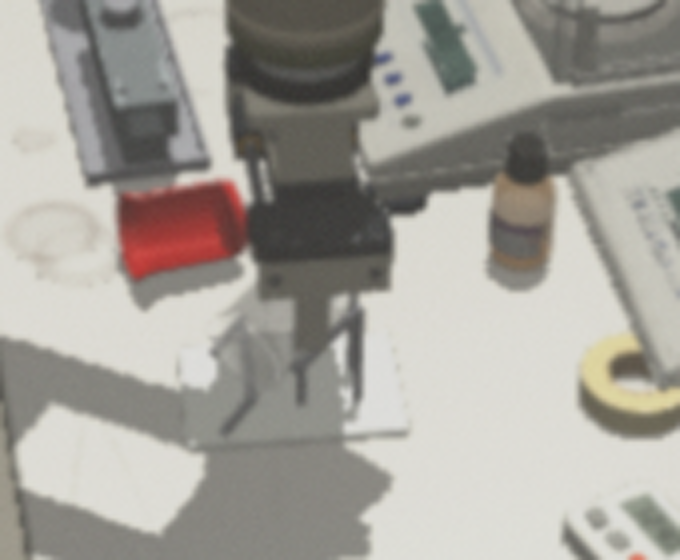

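The side view shows the -y finger alongside the beaker at about (315,320), with no obvious rack contact. I'll hold for a few rows to let the grip settle.

Request:
play_rows(targets=[0,0,0,0,0,0,0,0,0,0,0,0], grip=3, grip_force=3)

```text
t: 3.82
tool_pos: [0.5072, -0.3736, 0.0617]
orientation: [0.132, 3.138, -0.005]
force: [-2.6, -5.8, 3.0]
opening: 0.0569
gripper_force: 3.0
```

Request:
play_rows(targets=[0,-0.2,0,0,0,-0.3,0,0,0,-0.3,0,0,0,-0.3,0,0,0,-0.3,0,0])

```text
t: 4.23
tool_pos: [0.507, -0.3764, 0.0616]
orientation: [0.132, 3.138, -0.004]
force: [-2.3, -5.4, 2.5]
opening: 0.0511
gripper_force: 3.0
```

Request:
play_rows(targets=[0,0,-0.3,0,0,0,-0.6,0,0,0,-1,0,0,0,-1.5,0,0,0,-2,0,0,0,-2,0])

```text
t: 4.73
tool_pos: [0.5077, -0.375, 0.0821]
orientation: [0.131, 3.137, -0.002]
force: [-0.5, -1.0, -0.8]
opening: 0.0507
gripper_force: 3.0
```

```bash
python3 -c "
from h import *
c=cam('side');w=cam('wrist')
a=cv2.resize(c['image'][280:390,285:405,::-1],None,fx=3.3,fy=3.3,interpolation=2)
b=cv2.resize(w['image'][100:480:,150:500,::-1],None,fx=1.1,fy=1.1)
o=np.zeros((430,800,3),np.uint8);o[:a.shape[0],:a.shape[1]]=a;o[:b.shape[0],400:400+b.shape[1]]=b
cv2.imwrite('pics/s3.png',o)"
```

```text
(no output)
```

View pics/s3.png

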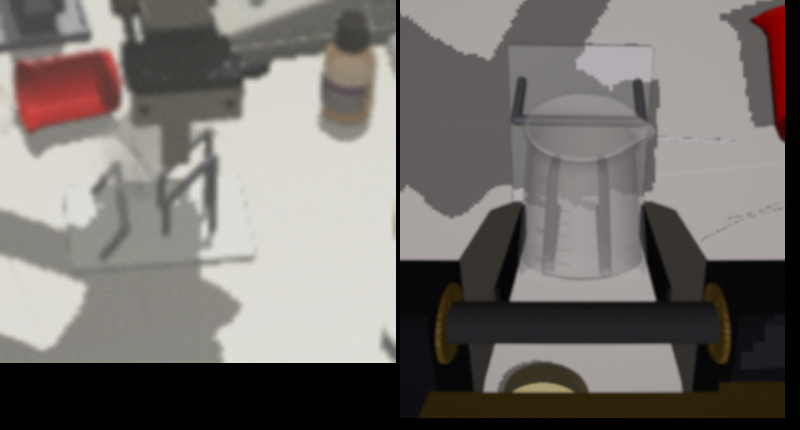

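The beaker is held and clear of the rack, with its mouth at (585,125) in the right-hand panel and still tilted. I'll lift it and measure the tilt.

Request:
play_rows(targets=[0,0,-3,0,0,0,-6,0,0,0,-9,0,0,0,-12,0,0,0,-12,0,0,0,-12,0])

```text
t: 5.33
tool_pos: [0.5081, -0.3756, 0.2032]
orientation: [0.131, 3.135, -0.005]
force: [-0.3, -0.4, -0.9]
opening: 0.0505
gripper_force: 3.0
```

```bash
cat >> h.py <<'E'
def mouth(c,back=.02):
    # predicted image of the rim (centre, top, bottom) for tilts; grip 20 mm base-ward of centre
    T=pose(); g=T[:3,3]-.019*T[:3,2]; y=T[:3,1]; z=np.array([0,0,-1.]); xr=np.cross(y,[0,0,1]); xr/=np.linalg.norm(xr)
    for th in range(0,51,10):
        t=np.radians(th); d=-np.sin(t)*xr+np.cos(t)*z; m=g+(.036+back)*d; n=np.cos(t)*xr+np.sin(t)*z
        P=[proj(c,m+.0285*k*n).round() for k in(-1,0,1)]+[proj(c,g-(.036-back)*d+.026*k*n).round() for k in (-1,1)]
        print(th,*P)
E
python3 -c "
from h import *
c=cam('wrist'); mouth(c); print(read_state()['force'])
cv2.imwrite('pics/w4.png',cv2.resize(c['image'][130:430,220:430,::-1],None,fx=2.6,fy=2,interpolation=2))"
```

```text
0 [316. 220.] [316. 267.] [316. 310.] [316. 275.] [316. 387.]
10 [316. 206.] [316. 252.] [316. 292.] [316. 287.] [316. 384.]
20 [316. 194.] [316. 238.] [316. 275.] [316. 301.] [316. 379.]
30 [316. 184.] [316. 225.] [316. 258.] [316. 316.] [316. 373.]
40 [316. 176.] [316. 213.] [316. 241.] [315. 330.] [316. 365.]
50 [316. 172.] [316. 203.] [316. 226.] [315. 345.] [316. 356.]
[-0.58285068 -0.40088132 -0.76911256]
```

View pics/w4.png

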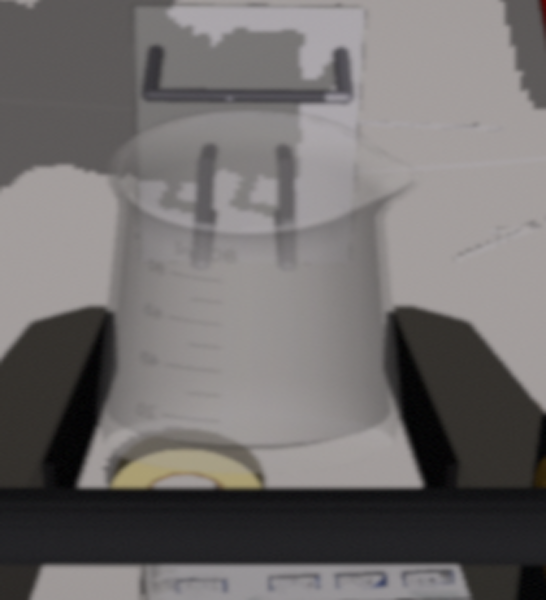

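The wrist view shows the rim spanning v≈185 to 246 and the base at v≈351, so the tilt is still about 40° and gravity alone doesn't swivel the beaker. The tool can't pitch, so I'll swivel the beaker in the light grip by nudging its rim against the side of the fixed peg. First I'll check clearances there and refine the peg position.

```bash
python3 - <<'E'
from h import *
c=cam('top'); s=cam('side')
f=lambda u,v:(170+u/2.5,225+v/2.5); g=lambda u,v:(235+u/3,185+(v-252)/3)
for z in(0.03,.06): print('bal front',onz(c,*f(355,20),z),onz(c,*f(568,10),z))
for n,a,b in [('button',(393,149),(167,452)),('pegtop',(268,154),(145,352)),('disc',(273,155),(144,398)),('knobtop',(163,157),(128,306))]:
    print(n,tri((c,*f(*a)),(s,*g(*b))).round(4))
print('amber',onz(c,218,192,.139),'funnel',onz(c,190,202,.04))
go([.525,.058,.2],87)
E
```

```text
bal front [ 0.57494801 -0.02152971  0.03      ] [ 0.58059834 -0.23278798  0.03      ]
bal front [ 0.57261381 -0.02208603  0.06      ] [ 0.57813632 -0.22856504  0.06      ]
button [ 0.4508 -0.0565  0.068 ]
pegtop [0.4489 0.0597 0.1058]
disc [0.4463 0.0594 0.0544]
knobtop [0.4467 0.1585 0.1015]
amber [0.66519383 0.19026533 0.139     ] funnel [0.65765207 0.27991563 0.04      ]
shift cm [ 1.72 43.2  -0.08] roll -1.79 pos [ 0.5061 -0.3739  0.1984] az 85.21 z [-0.0024  0.0021 -1.    ]
```

Request:
play_rows(targets=[0,4,0,0,0,8,0,0,0,12,0,0,0,16,0,0,0,20,0,0,0,24,0,0,0,28,0,0,0,31,0,0])

```text
t: 6.15
tool_pos: [0.5315, -0.0625, 0.1984]
orientation: [-0.13, -3.136, -0.002]
force: [-0.4, 0.1, -1.4]
opening: 0.0508
gripper_force: 3.0
```

Request:
play_rows(targets=[0,4,0,0,0,8,0,0,0,10.5,0,0,0.2,12,0,0,0.2,12.2,0,0,0.2,12.2,0,0])

```text
t: 6.65
tool_pos: [0.5399, 0.0568, 0.1987]
orientation: [-0.128, -3.136, 0.0]
force: [0.5, -0.4, -0.1]
opening: 0.0503
gripper_force: 3.0
```

```bash
python3 -c "
from h import *
go([.540,.058,.2],87)
c=cam('wrist'); mouth(c)
for p in ([.447,.059,.059],[.448,.0595,.109],[.448-.013,.0595,.09],[.448+.013,.0595,.09]): print('peg',proj(c,p))
cv2.imwrite('pics/w5.png',cv2.resize(c['image'][60:360,200:450,::-1],None,fx=2.4,fy=2,interpolation=2))"
```

```text
shift cm [ 0.    0.12 -0.13] roll -1.67 pos [0.5399 0.0568 0.1987] az 85.33 z [-3.1e-03 -2.0e-04 -1.0e+00]
0 [313. 224.] [313. 272.] [313. 315.] [311. 281.] [312. 394.]
10 [313. 211.] [313. 256.] [313. 297.] [311. 293.] [312. 391.]
20 [312. 198.] [313. 242.] [313. 279.] [311. 307.] [312. 386.]
30 [312. 188.] [313. 229.] [313. 262.] [311. 322.] [312. 379.]
40 [312. 181.] [313. 217.] [313. 246.] [311. 337.] [312. 372.]
50 [312. 176.] [312. 207.] [313. 230.] [311. 352.] [312. 363.]
peg [307.85784712 108.86479572]
peg [307.19780541 107.85500563]
peg [306.14762513  88.97397076]
peg [309.40045226 128.15087495]
```

View pics/w5.png

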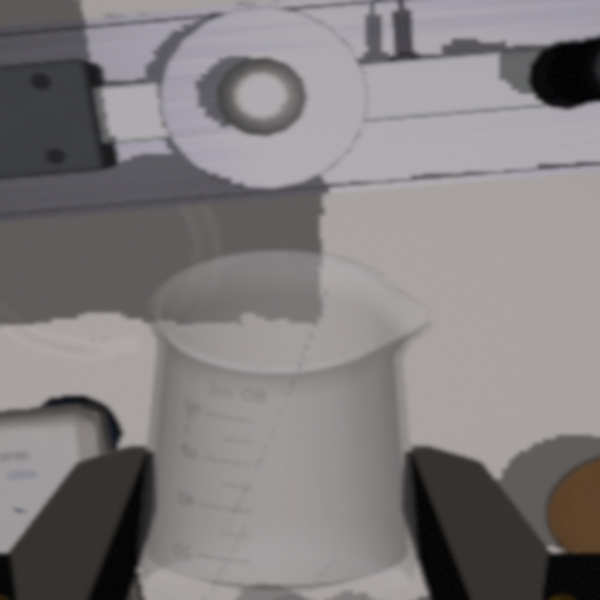

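The wrist view shows the disc centred at (264,98) and the peg at (263,94) in the crop, which puts the peg at about (0.447, 0.0605). The rim spans full-picture v 185 to 246, so the tilt is still about 40°. I'll descend beside the peg, then nudge.

Request:
play_rows(targets=[0,-0.1,3,0,0,-0.1,6,0,0,-0.1,9,0,0,-0.1,10.6,0,0,-0.1,11.2,0,0,-0.1,11.2,0])

```text
t: 7.2
tool_pos: [0.5392, 0.0537, 0.0862]
orientation: [-0.134, -3.134, 0.001]
force: [-0.3, -0.6, -0.8]
opening: 0.0507
gripper_force: 3.0
```

Request:
play_rows(targets=[1,0,0,0,1.8,0,0,0,2.3,0,-0.3,0,2.8,0,-0.6,0,3.3,0,-1,0,3.8,0,-1.4,0,4.2,0,-1.8,0,4.2,0,-1.8,0])

```text
t: 7.87
tool_pos: [0.4993, 0.0586, 0.1082]
orientation: [0.131, 3.137, 0.0]
force: [1.7, 0.1, 0.5]
opening: 0.051
gripper_force: 3.0
```

```bash
python3 -c "
from h import *
go([.4885,.0595,.111],87)
print(read_state()['force'])
c=cam('wrist'); mouth(c);save(c,'w6')"
```

```text
shift cm [ 1.09 -0.   -0.28] roll -1.77 pos [0.4993 0.0586 0.1082] az 85.23 z [ 2.e-03 -1.e-04 -1.e+00]
[1.71989341 0.0828214  0.46386059]
0 [314. 223.] [314. 270.] [314. 313.] [313. 279.] [314. 391.]
10 [314. 209.] [314. 255.] [314. 295.] [313. 292.] [314. 388.]
20 [314. 197.] [314. 240.] [314. 277.] [313. 305.] [314. 384.]
30 [314. 187.] [314. 227.] [314. 260.] [313. 320.] [314. 377.]
40 [314. 179.] [314. 216.] [314. 244.] [313. 335.] [314. 369.]
50 [314. 175.] [314. 206.] [314. 229.] [313. 350.] [314. 360.]
```

Request:
play_rows(targets=[0.5,0,-0.2,0,1,0,-0.3,0,1.3,0,-0.4,0,1.3,0,-0.4,0])

```text
t: 8.25
tool_pos: [0.4846, 0.0596, 0.1099]
orientation: [-0.131, -3.137, 0.0]
force: [-0.8, 0.2, -1.3]
opening: 0.0506
gripper_force: 3.0
```

```bash
python3 -c "
from h import *
go([.4885,.0595,.111],87)
print(read_state()['force'])
c=cam('wrist'); mouth(c);save(c,'w7')
for n in ('w5_','w6','w7'):
    if n=='w5_': continue
    g=cv2.imread('pics/'+n+'.png',0)[:,308:322].mean(1); d=np.diff(cv2.GaussianBlur(g[:,None],(1,5),1)[:,0])
    pk=[(i,round(d[i],1)) for i in range(120,400) if abs(d[i])>2.5 and abs(d[i])==abs(d[i-3:i+4]).max()]; print(n,pk)
"
```

```text
shift cm [-0.39  0.02 -0.11] roll -1.78 pos [0.4846 0.0596 0.1099] az 85.22 z [-2.3e-03 -1.0e-04 -1.0e+00]
[-0.75430959  0.24658547 -1.25260785]
0 [314. 224.] [314. 271.] [314. 315.] [314. 281.] [314. 394.]
10 [314. 210.] [314. 256.] [314. 297.] [314. 293.] [314. 390.]
20 [314. 198.] [314. 242.] [314. 279.] [314. 307.] [314. 386.]
30 [314. 188.] [314. 229.] [314. 262.] [314. 322.] [314. 379.]
40 [314. 181.] [314. 217.] [314. 245.] [314. 337.] [314. 371.]
50 [314. 176.] [314. 207.] [314. 230.] [314. 351.] [314. 362.]
w6 [(157, np.float64(-21.7)), (166, np.float64(3.3)), (171, np.float64(3.4)), (180, np.float64(8.9)), (209, np.float64(-15.2)), (215, np.float64(5.8)), (258, np.float64(11.2)), (286, np.float64(-10.5)), (319, np.float64(2.9)), (373, np.float64(-32.3))]
w7 [(128, np.float64(17.3)), (140, np.float64(-12.9)), (146, np.float64(20.3)), (182, np.float64(-23.2)), (201, np.float64(3.2)), (210, np.float64(5.6)), (222, np.float64(-11.8)), (238, np.float64(-5.6)), (259, np.float64(10.4)), (280, np.float64(11.4)), (320, np.float64(-11.7)), (373, np.float64(-28.7)), (380, np.float64(2.5))]
```

Request:
play_rows(targets=[-0.3,0,-2,0,-0.3,0,-4,0,-0.3,0,-4.8,0,-0.3,0,-4.8,0])

```text
t: 8.63
tool_pos: [0.4905, 0.0594, 0.1606]
orientation: [0.131, 3.135, 0.0]
force: [0.1, 0.3, -1.3]
opening: 0.0508
gripper_force: 3.0
```

```bash
python3 -c "
from h import *
go([.447,.0595,.157],87)
c=cam('wrist'); mouth(c);save(c,'w8')
T=pose(); print('disc',proj(c,[.447,.0605,.059]),'peg',proj(c,[.447,.0605,.109]))
g=cv2.imread('pics/w8.png',0).astype(float)
def pk(d,a,b): return [(i,round(float(d[i]),1)) for i in range(a,b) if abs(d[i])>2.5 and abs(d[i])==abs(d[i-3:i+4]).max()]
d=np.diff(cv2.GaussianBlur(g[:,308:322].mean(1)[:,None],(1,5),1)[:,0]); print(pk(d,120,400))
for v in (255,270,285):
  d=np.diff(cv2.GaussianBlur(g[v-3:v+4].mean(0)[:,None],(1,5),1)[:,0]); print(v,pk(d,200,420))
"
```

```text
shift cm [ 4.33 -0.35  0.34] roll -1.79 pos [0.4905 0.0594 0.1606] az 85.21 z [ 0.0034  0.     -1.    ]
0 [314. 221.] [314. 268.] [314. 311.] [314. 276.] [314. 389.]
10 [314. 207.] [314. 253.] [314. 293.] [314. 289.] [314. 386.]
20 [314. 195.] [314. 239.] [314. 276.] [314. 303.] [314. 381.]
30 [314. 185.] [314. 226.] [314. 259.] [314. 317.] [314. 374.]
40 [314. 177.] [314. 214.] [314. 242.] [314. 332.] [314. 367.]
50 [314. 173.] [314. 204.] [314. 227.] [314. 347.] [314. 358.]
disc [311.10242226 179.01121015] peg [310.1524255  192.08267522]
[(128, -11.5), (132, 13.2), (162, -21.6), (178, 4.8), (182, -5.2), (203, -5.3), (208, 4.2), (228, 11.9), (236, -3.3), (280, 11.0), (320, -11.1), (373, -27.5)]
255 [(271, -5.8), (349, 3.4), (357, 4.4)]
270 [(266, -7.7), (359, 4.6)]
285 [(250, -6.1), (262, 15.6), (272, 2.6), (287, 3.1), (330, -3.0), (342, -2.5), (358, -4.6), (363, 9.1), (368, -15.5), (383, 6.4)]
```

Request:
play_rows(targets=[1.5,-0.1,0,0,3,-0.2,0,0,4,-0.3,0,0,4.5,-0.4,0,0,4.5,-0.4,0,0,4.5,-0.4,1,0,4.5,-0.4,2,0,4.5,-0.4,2,0])

```text
t: 9.35
tool_pos: [0.4426, 0.059, 0.1353]
orientation: [-0.131, -3.135, 0.0]
force: [-0.4, 1.0, -0.2]
opening: 0.051
gripper_force: 3.0
```

```bash
python3 -c "
from h import *
go([.4455,.0595,.100],87);print(read_state()['force'])"
```

```text
shift cm [-0.3   0.07  3.53] roll -1.8 pos [0.4426 0.059  0.1353] az 85.2 z [-4.1e-03 -1.0e-04 -1.0e+00]
[-0.36261807  1.03583237 -0.24716615]
```

Request:
play_rows(targets=[-0.2,0.1,1,0,-0.2,0.1,2,0,-0.2,0.1,2.6,0,-0.2,0.1,3,0,-0.2,0.1,3.3,0,-0.2,0.1,3.3,0])

```text
t: 9.85
tool_pos: [0.4456, 0.0599, 0.1048]
orientation: [-0.131, -3.138, 0.0]
force: [0.3, -0.2, -0.5]
opening: 0.0507
gripper_force: 3.0
```

Request:
play_rows(targets=[0,0,0.2,0,0,0,0.4,0,0,0,0.4,0])

```text
t: 10.1
tool_pos: [0.4461, 0.0599, 0.1015]
orientation: [0.131, 3.139, 0.0]
force: [1.0, 0.1, -0.5]
opening: 0.051
gripper_force: 3.0
```

Request:
play_rows(targets=[0,0,0.2,0,0,0,0.3,0,0,0,0.3,0])

```text
t: 10.35
tool_pos: [0.4459, 0.0599, 0.0983]
orientation: [-0.131, -3.139, 0.0]
force: [-0.6, 0.1, -0.9]
opening: 0.0507
gripper_force: 3.0
```

Request:
play_rows(targets=[0,0,0.2,0,0,0,0.3,0,0,0,0.3,0])

```text
t: 10.6
tool_pos: [0.4464, 0.0599, 0.0957]
orientation: [0.131, 3.138, 0.0]
force: [0.8, -0.7, 1.1]
opening: 0.0507
gripper_force: 3.0
```

Request:
play_rows(targets=[0,0,0.1,0,0,0,0.2,0,0,0,0.2,0])

```text
t: 10.85
tool_pos: [0.4469, 0.0598, 0.0941]
orientation: [0.131, 3.137, -0.0]
force: [2.7, -1.2, 3.8]
opening: 0.0514
gripper_force: 3.0
```

Request:
play_rows(targets=[0,0,0,0,0,0,0,0,0,0,0,0,0,0,0,0,0,0,0,0], grip=9.3)

```text
t: 11.27
tool_pos: [0.4455, 0.06, 0.0931]
orientation: [-0.131, -3.138, -0.0]
force: [1.1, 1.1, 0.4]
opening: 0.0799
gripper_force: 0.0
```

Request:
play_rows(targets=[0,0,-3,0,0,0,-6,0,0,0,-9,0,0,0,-11,0,0,0,-11,0])

```text
t: 11.68
tool_pos: [0.4486, 0.06, 0.2088]
orientation: [0.131, 3.131, 0.001]
force: [0.8, 0.1, -0.3]
opening: 0.0926
gripper_force: 0.0
```

```bash
python3 -c "
from h import *
go([.4475,-.057,.17],87);print(read_state()['force'])
s=cam('side');t=cam('top');w=cam('wrist')
a=cv2.resize(s['image'][180:300,225:345,::-1],None,fx=3.3,fy=3.3,interpolation=2)
b=cv2.resize(w['image'][120:480,:,::-1],None,fx=.62,fy=.62)
d=cv2.resize(t['image'][255:325,170:380,::-1],None,fx=1.9,fy=2.4,interpolation=2)
o=np.zeros((400,800,3),np.uint8);o[:396,:396]=a;o[:b.shape[0],400:400+b.shape[1]]=b;o[226:226+d.shape[0],400:400+d.shape[1]]=d
cv2.imwrite('pics/s9.png',o)"
```

```text
shift cm [ -0.84 -11.67   3.88] roll -1.78 pos [0.4486 0.06   0.2088] az 85.22 z [ 7.8e-03  1.0e-04 -1.0e+00]
[ 0.83542644  0.11811493 -0.32218028]
```

View pics/s9.png

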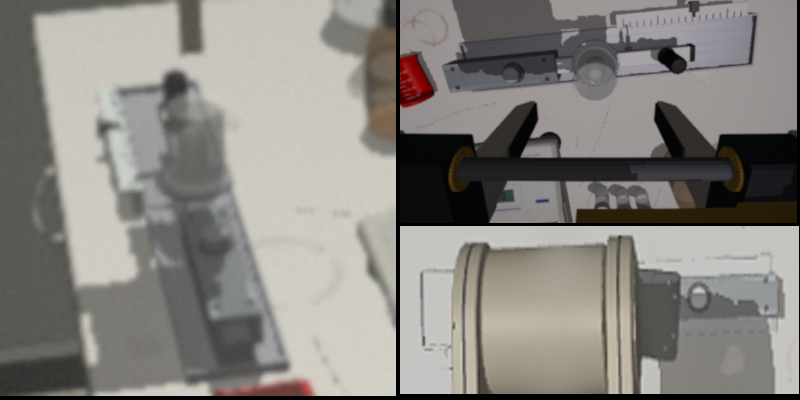

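The side panel shows the beaker upside down over the peg at (195,145), rim on the disc, and the wrist panel confirms it at (597,75). Button at (513,72), knob top near (680,64), rider (693,8), pointer (627,42).

```bash
python3 - <<'E'
from h import *
c=cam('wrist'); save(c,'w9')
f=lambda u,v:((u-400)/.62,120+v/.62)
print('button',onz(c,*f(513,72),.0765),'knobtop',onz(c,*f(680,65),.103),'rider',onz(c,*f(693,14),.031),'ptr',onz(c,*f(627,41),.031))
print('housing corners',onz(c,*f(445,66),.062),onz(c,*f(556,53),.062),onz(c,*f(557,80),.062),onz(c,*f(444,92),.062))
go([.449,-.057,.12],87)
E
```

```text
button [ 0.44319664 -0.0489218   0.0765    ] knobtop [0.44381117 0.16168581 0.103     ] rider [0.39185801 0.20396951 0.031     ] ptr [0.42277579 0.10862486 0.031     ]
housing corners [ 0.43069308 -0.14769702  0.062     ] [0.42552901 0.00851975 0.062     ] [0.46396264 0.00472378 0.062     ] [ 0.46859202 -0.16004769  0.062     ]
shift cm [ -1.37 -11.62   8.21] roll -1.79 pos [0.4452 0.0599 0.2021] az 85.21 z [-0.0021 -0.     -1.    ]
```

Request:
play_rows(targets=[-0.2,-4,0,0,-0.4,-8,0,0,-0.6,-10.5,0,0,-0.9,-11.7,0,0,-0.9,-11.7,3,0,-0.9,-11.7,6,0,-0.9,-11.7,8.5,0,-0.9,-11.7,8.5,0], grip=0)

```text
t: 12.55
tool_pos: [0.44, -0.0564, 0.1113]
orientation: [-0.132, -3.127, -0.004]
force: [-1.4, -0.9, -1.2]
opening: 0.0442
gripper_force: 0.0
```

```bash
python3 -c "
from h import *
go([.449,-.057,.08],87);s=read_state();print(s['force'],s['opening'])"
```

```text
shift cm [-0.93  0.    3.12] roll -1.82 pos [ 0.44   -0.0564  0.1113] az 85.18 z [-0.0116  0.0029 -0.9999]
[-1.41151634 -0.90478179 -1.22685114] 0.04417002890992868
```

Request:
play_rows(targets=[-0.4,0,0,0,-0.4,0,0,0,-0.4,0,0,0,-0.4,0,0,0])

```text
t: 12.88
tool_pos: [0.4505, -0.0579, 0.1203]
orientation: [0.131, 3.136, -0.001]
force: [0.4, -0.5, -0.3]
opening: 0.0179
gripper_force: 0.0
```

```bash
python3 -c "
from h import *
go([.447,-.055,.08],87);s=read_state();print(s['force'],s['opening'])"
```

```text
shift cm [0.38 0.26 4.03] roll -1.77 pos [ 0.4505 -0.0579  0.1203] az 85.23 z [ 2.7e-03 -7.0e-04 -1.0e+00]
[ 0.35807818 -0.50515894 -0.34425084] 0.0178552748094733
```

Request:
play_rows(targets=[0.3,0.2,0,0,0.3,0.2,1,0,0.3,0.2,2,0,0.3,0.2,3,0,0.3,0.2,3.7,0,0.3,0.2,3.7,0,0.3,0.2,3.7,0])

```text
t: 13.47
tool_pos: [0.4455, -0.0553, 0.0805]
orientation: [-0.131, -3.137, -0.001]
force: [-0.7, -0.4, -0.3]
opening: 0.0008
gripper_force: 0.0
```

Request:
play_rows(targets=[0,0,0.3,0,0,0,0.6,0,0,0,0.9,0,0,0,0.9,0])

```text
t: 13.8
tool_pos: [0.4467, -0.0556, 0.0725]
orientation: [0.131, 3.138, -0.0]
force: [-1.1, 0.1, 0.2]
opening: 0.0004
gripper_force: 0.0
```

```bash
python3 -c "
from h import *
go([.447,-.055,.0675],87);s=read_state();print(s['force'],s['opening'])"
```

```text
shift cm [-0.02  0.06  0.5 ] roll -1.79 pos [ 0.4467 -0.0556  0.0725] az 85.21 z [ 8.e-04 -2.e-04 -1.e+00]
[-1.05938149  0.05858093  0.18908535] 0.00044339147075099326
```

Request:
play_rows(targets=[0,0,0.15,0,0,0,0.3,0])

```text
t: 13.97
tool_pos: [0.4467, -0.0556, 0.0699]
orientation: [0.131, 3.138, -0.0]
force: [-0.3, -0.5, 4.4]
opening: 0.0003
gripper_force: 1.9
```

Request:
play_rows(targets=[0,0,0.15,0,0,0,0.3,0])

```text
t: 14.13
tool_pos: [0.4469, -0.0556, 0.0675]
orientation: [0.131, 3.138, -0.0]
force: [-10.4, 1.5, 27.5]
opening: 0.0006
gripper_force: 13.8
```

Request:
play_rows(targets=[0,0,0.1,0,0,0,0.2,0,0,0,0.2,0])

```text
t: 14.38
tool_pos: [0.447, -0.0556, 0.0675]
orientation: [0.131, 3.138, -0.001]
force: [-14.0, 3.5, 32.4]
opening: 0.0008
gripper_force: 16.2
```

Request:
play_rows(targets=[0,0,-3,0,0,0,-6,0,0,0,-9,0,0,0,-10,0,-0.3,4,-10,0,-0.6,8,-10,0,-1,12,-10,0,-1.3,16,-10,0], grip=5, grip_force=20)

```text
t: 15.05
tool_pos: [0.4724, 0.1043, 0.1638]
orientation: [-0.133, -3.138, 0.0]
force: [1.4, 0.3, 1.1]
opening: 0.048
gripper_force: 0.0
```

```bash
python3 -c "
from h import *
go([.446,.160,.166],87)"
```

```text
shift cm [ 3.11  5.32 -0.22] roll -1.86 pos [0.4724 0.1043 0.1638] az 85.14 z [-4.e-04 -0.e+00 -1.e+00]
```

Request:
play_rows(targets=[1.5,3,0,-3,3.1,5.3,0,-5.4,3.1,5.3,0,-5.4,3.1,5.3,0,-5.4,3.1,5.3,0,-5.4])

```text
t: 15.47
tool_pos: [0.446, 0.1579, 0.1638]
orientation: [0.017, -3.141, 0.001]
force: [0.9, -0.5, 0.0]
opening: 0.0496
gripper_force: 0.0
```

```bash
python3 - <<'E'
from h import *
go([.446,.160,.07],90.5); s=read_state(); print(s['opening'])
c=cam('wrist'); save(c,'w10')
for n,p in dict(knobtop=[.446,.16,.103],ptr=[.400,.1037,.031],rider=[.394,.2047,.031]).items(): print(n,proj(c,p).round())
g=cv2.cvtColor(c['image'],cv2.COLOR_RGB2GRAY)
m=(g<60).astype(np.uint8); n,l,st,ce=cv2.connectedComponentsWithStats(m)
for i in range(1,n):
    if st[i,4]>25 : print(st[i],ce[i].round())
E
```

```text
shift cm [-0.01  0.22  9.38] roll 0.11 pos [0.446  0.1579 0.1638] az 90.61 z [-7.e-04 -7.e-04 -1.e+00]
0.04959315061813774
knobtop [318. 256.]
ptr [247. 170.]
rider [375. 163.]
[ 187    0  139   48 3616] [243.  20.]
[ 577    0   32   88 1412] [592.  43.]
[ 603    0   37   89 2564] [625.  48.]
[ 201  172  169   98 2260] [310. 233.]
[479 177  14  82 162] [486. 218.]
[   0  203  144   50 2548] [ 89. 218.]
[ 22 221  34  36 271] [ 44. 235.]
[    0   285   640   195 78873] [320. 406.]
[328 439  15  13  60] [335. 444.]
```

```bash
python3 - <<'E'
import cv2,numpy as np
g=cv2.imread('pics/w10.png',0)
def asc(r0,r1,c0,c1,rs,cs):
    for r in range(r0,r1,rs): print(r,''.join(" .:-=+*#%@"[9-min(9,int(x)//24)] for x in g[r,c0:c1:cs]))
asc(205,285,260,390,4,2); print(); asc(135,190,200,400,3,2)
E
```

```text
205 #**********************************************=:::::::::::::::::
209 #*********************************************+-:::::::::::::::::
213 %%********************************************+----===-----------
217 ##################################################%@@@#=---------
221 ********====+***********#%@@@@@@@%#****************%@@@*---------
225 ++++++++++++++++++++++#@@@@@@@@@@@@%*+++++++++++++*%@@@*-::::::::
229 +++++++++++++++++++++#@@@@@@@@@@@@@@@*++++++++++++*%@@@*---------
233 ++++=========+++++++*%@@@@@@@@@@@@@@@#++++++++++++*%@@@*---------
237 ====++++++++++++++++*#@@@@@@@@@@@@@@@#++++++++++++*%@@@+---------
241 +++++++++++++++++++++*%@@@@@@@@@@@@@%*++++++++++++*@@@@+---------
245 +++++=======+++++++++*%@@@@@@@@@@@@@%*++++++++++++*%@@%=---------
249 ---------------------+@@@@@@@@@@@@@@%+---------------------------
253 ---------------------*@@@@@@@@@@@@@@@*---------------------------
257 =====++++++++++++++==#@@@@@@@@@@@@@@@#+==================+*******
261 ++++++++++++++++++++++%@@@@@@@@@@@@@%+++++++++++++++++++++=======
265 ----------------------=*@@@@@@@@@@@*=---------
[... 1595 characters left out ...]
**+++++*+++++*+++++*+++++**+++++*+++++*+++++**+++==-::::-=::::-=-::::=
174 *******************+++++***#*+**+++++*+++++*+++++**++++**++++**++++***++++*++====------=-----=-----=
177 ***************************%#*****=--=************************************=:::::::::::::::::::::::::
180 ***************************##*****=---+***********************************=:::::::::::::::::::::::::
183 ***************************##*****=---+***********************************=:::::::::::::::::::::::::
186 ***************************##*****=--=************************************=:::::::::::::::::::::::::
189 **************************####****=--=************************************-:::::::::::::::::::::::::
```

The wrist data put the knob at u≈318 as predicted, the pointer at u≈254.6 and the rider at u≈375. Scale ticks are 12.5 px per 10 mm, so the pull is about 96 mm.

Request:
play_rows(targets=[0,0.2,3,0,0,0.2,6,0,0,0.2,8,0,0,0.2,9,0,0,0.2,9.4,0,0,0.2,9.4,0,0,0.2,9.4,0])

```text
t: 16.1
tool_pos: [0.4472, 0.16, 0.0717]
orientation: [-0.015, 3.14, 0.0]
force: [-0.3, 0.2, -0.5]
opening: 0.0501
gripper_force: 0.0
```

Request:
play_rows(targets=[0,0,0,0,0,0,0,0,0,0,0,0,0,0,0,0,0,0,0,0,0,0,0,0], grip=1.5, grip_force=25)

```text
t: 16.6
tool_pos: [0.4465, 0.1602, 0.071]
orientation: [-0.017, 3.141, -0.0]
force: [0.5, -1.2, 2.9]
opening: 0.0217
gripper_force: 25.0
```

Request:
play_rows(targets=[0,0.1,0,0,0,0.3,0,0,0,0.6,0,0,0,0.9,0,0,0,1.2,0,0,0,1.5,0,0,0,1.8,0,0,0,2,0,0])

```text
t: 17.27
tool_pos: [0.4462, 0.1806, 0.0709]
orientation: [-0.017, 3.141, -0.0]
force: [-0.7, -2.1, 5.4]
opening: 0.0211
gripper_force: 25.0
```

Request:
play_rows(targets=[0,0.4,0,0,0,0.9,0,0,0,1.4,0,0,0,1.9,0,0,0,2.4,0,0,0,2.9,0,0,0,3.3,0,0,0,3.5,0,0])

```text
t: 17.93
tool_pos: [0.4456, 0.2158, 0.0709]
orientation: [-0.017, 3.141, -0.0]
force: [-1.4, -3.5, 6.3]
opening: 0.0216
gripper_force: 25.0
```

Request:
play_rows(targets=[0,0.4,0,0,0,0.9,0,0,0,1.4,0,0,0,1.9,0,0,0,2.4,0,0,0,2.9,0,0,0,3.3,0,0,0,3.5,0,0])

```text
t: 18.6
tool_pos: [0.445, 0.2507, 0.0709]
orientation: [0.017, -3.141, 0.0]
force: [-2.4, -4.0, 8.1]
opening: 0.021
gripper_force: 25.0
```

```bash
python3 - <<'E'
from h import *
go([.446,.257,.07],90.5); s=read_state(); print(s['opening'],s['force'])
c=cam('wrist'); save(c,'w11'); g=cv2.cvtColor(c['image'],cv2.COLOR_RGB2GRAY)
P=proj(c,[.394,.2047,.031]); print(P)
u,v=map(int,P)
for r in range(v-45,v+50,3): print(r,''.join(" .:-=+*#%@"[9-min(9,int(x)//24)] for x in g[r,u-65:u+65]))
print(u-65)
E
```

```text
shift cm [-0.1   0.62  0.09] roll 0.13 pos [0.445  0.2507 0.0709] az 90.63 z [-3.e-04 -2.e-04 -1.e+00]
0.02096526551614595 [-2.38352496 -4.02949531  8.12742036]
[231.95442433 181.54036638]
136 +++++++++++++++++++++++++++++++++++++++++++++++++++++++++++++++++++++++++++++++++++++=-:::::::::::::::::::::::::::::::::::::::::::
139 +++++++++++++++++++++++++++++++++++++++++++++++++++++++++++++++++++++++++++++++++++++++==-::::::::::::::::::::::::::::::::::::::::
142 +++++++++++++++++++++++++++++++++++++++++++++++++++++++++++++++++++++++++++++++++++++++++=-:::::::::::::::::::::::::::::::::::::::
145 +++++++++++++++++++++++++++++++++++++++++++++++++++++++++++**********************+++++++++==-:::::::::::::::::::::::::::::::::::::
148 ++++++++++++++++++++++++++++++++++++++++++++++++++++++*##%%%%%%%%%%%%%%%%%%%%@@%#*++++++++++=-::::::::::::::::::::::::::::::::::::
151 ++++++++++++++++++++++++++++++++++++++++++++++++++++++*#%%%%%%%%%%%%%%%%%%%%%%#**++++++++++++=-------------:::::::::::::::::::::::
154 ++++++++++++++++++++++++++++++++++++++++++++++++++++++*#%%%%%%%%%%%%%%%%%%%%%#*++++++++++++++++++
[... 2712 characters left out ...]
*********************
217 *********************************************************###%%%##*****************************************************************
220 *******************************************************##%%%%%%%%%#***************************************************************
223 ********************************************************#%%%%%%%%%#***************************************************************
226 ********************************************************#%%%%%%%%%##**************************************************************
229 ********************************************************#%%%%%%%%%%#**************************************************************
166
```

Request:
play_rows(targets=[0,0.2,0,0,0,0.4,0,0,0,0.5,0,0,0,0.5,0,0,0,0.5,0,0])

```text
t: 19.07
tool_pos: [0.445, 0.2556, 0.0709]
orientation: [0.017, -3.141, 0.0]
force: [-1.9, -2.5, 7.6]
opening: 0.0213
gripper_force: 25.0
```

```bash
cat > al.py <<'E'
from h import *
s=read_state(); print(s['tool_pos'],s['opening'],s['force'])
c=cam('wrist'); save(c,'w12'); g=cv2.cvtColor(c['image'],cv2.COLOR_RGB2GRAY).astype(float)
u,v=map(int,proj(c,[.394,.2047,.031])); u-=3
print(u,v)
for r in range(v-8,v+34,2):
    w=g[r,u-20:u+32]; k=np.clip(np.percentile(w,50)-12-w,0,None); print(r,''.join(" .:-=+*#%@"[9-min(9,int(x)//18)] for x in w), round((k*np.arange(52)).sum()/max(k.sum(),1e-6),2))
t=cam('top')
gt=cv2.cvtColor(t['image'],cv2.COLOR_RGB2GRAY)
pu,pv=map(int,proj(t,[.394,.2047,.031])); print(pu,pv)
E
python3 al.py
```

```text
[0.44495493 0.25558752 0.07090785] 0.021288729531300607 [-1.94837134 -2.49612551  7.59760993]
220 181
173 ------------=+*####################*+--------------- 24.46
175 -------------==++++++**#####*+++++==---------------- 24.23
177 ---------------------=*####*=----------------------- 24.56
179 ---------------------=+####*=----------------------- 24.76
181 ----------------------+*###*=----------------------- 24.96
183 ----===---------------+*###*+-----------===--------- 25.01
185 ----=*+=-------------=+*####+=----------+*+=-------- 24.45
187 ----=**+--------------=*##**==----------+*+=-------- 23.68
189 ----=+*+--------------=*#*+=------------=*+=-------- 23.69
191 ----=+*+--------------=*##*=------------=++=-------- 24.23
193 -----=*+=-------------=+##*=------------=+*=-------- 24.67
195 -----=*+=-------------=+##*=-------------++=-------- 23.21
197 =====+**+=============+*###+=============+++======== 21.5
199 ++++++++++++++=+=++=+++*###*++==========+++++======+ 25.17
201 +++++++++++++++++++++++*###*++++++++++++++++++++++++ 25.38
203 ++++===+=+==+=======+=++*##*++====================== 25.55
205 ======================++*###++====================== 25.69
207 ======================++*###*+====================== 25.82
209 +++++++=====+=+=======++*###*+====================== 25.98
211 +++++==+++===+=========+*###*++===================== 26.14
213 ++++++++++=============+*###*++========+============ 26.28
221 308
```

Request:
play_rows(targets=[0,0.06,0,0,0,0.06,0,0,0,0.06,0,0,0,0.06,0,0,0,0.06,0,0,0,0.06,0,0])

```text
t: 19.67
tool_pos: [0.445, 0.256, 0.0709]
orientation: [0.017, -3.141, 0.0]
force: [-3.1, -3.2, 7.1]
opening: 0.0216
gripper_force: 25.0
```

```bash
python3 al.py; python3 - <<'E'
from h import *
# beaker & bystanders check in side view versus start
a=cv2.imread('pics/side0.png').astype(int); c=cam('side'); b=c['image'][:,:,::-1].astype(int)
d=(abs(a-b).sum(2)>60).astype(np.uint8)
for n,(r0,r1,c0,c1) in dict(small=(280,325,380,402),amber=(175,230,334,360)).items(): print(n,d[r0:r1,c0:c1].mean())
print(read_state()['force'])
E
```

```text
[0.44495099 0.25602511 0.07090144] 0.02158296600598139 [-3.13044413 -3.23144388  7.05395755]
219 181
173 -------------=*####################*+--------------- 24.61
175 -------------==+++++++*#####*+++++==---------------- 23.96
177 ---------------------=+####*=----------------------- 24.79
179 ----------------------+*###*=----------------------- 24.99
181 ----------------------=*###*+----------------------- 25.04
183 -----==---------------=*####+=----------===--------- 25.2
185 ----=+*==-------------=*####+=----------=++=-------- 24.4
187 ----=+*+=-------------=*##**+=----------=**=-------- 24.28
189 ----=+*+--------------=+**++=-----------=++=-------- 24.27
191 -----=*+---------------+*##*=-----------=++=-------- 24.74
193 -----=*+=--------------=*##*=------------++=-------- 24.01
195 -----=**=--------------=*##*=------------++=-------- 23.66
197 =====+**+==============+*###+============+++======== 22.62
199 +++++++++++++=====+===++*###*++=+========++++++=+=++ 26.12
201 ++++++++++++++++++++++++*###*+++++++++++++++++++++++ 26.31
203 +++=+=+=+=+=+======+==+++*##*++++==+================ 26.53
205 =======================++*###++===================== 26.7
207 =======================++*###*+===================== 26.81
209 ++++=+++=+====+========++*###*+===================== 26.91
211 +++=+==+===+===========++*###*++==================== 27.04
213 +++++++++=+==+==========+*###*++==================== 27.23
221 308
small 0.0
amber 0.0
[-2.16068365 -2.46420765  7.3436413 ]
```

```bash
python3 -c "
from plant import workorder
print(workorder.close_job())"
```

```text
the job is handed in; nothing more can be done
None
```

I handed the job in with the beaker upside down on the peg and released, the lock button pushed fully in, and the arm still gripped and held about 0.2 mm from the rider. The amber and small bottles had not moved in the final side view; I did not check the funnel, or look at the beaker again after pulling the arm.

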